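# Latch the larger hard case on the hall console

## Robot

A 6-joint arm with a two-finger parallel gripper is mounted at the origin on the work surface. World frame = base frame: x ahead of the robot, y to its left, z up, the work surface at z = 0. Lengths are in m, angles in rad, forces in N, time in s.
With the tool pointing down it reaches from about 0.35 to 0.975 m from the base axis. Payload 4.9 kg.
Tool frame: the origin (TCP) lies between the finger pads; the fingertips stand 19 mm ahead of it and the grasp point (between the pads) is the TCP; z points along the fingers, y is the line along which they close (so a half turn about z gives the same grasp; the last joint's range is limited). The gripper opens to 85 mm and grips with 20 to 120 N. Pads are 22 mm wide; open, the fingers measure 114 mm over their backs; the gripper's body (76 mm by 85 mm) begins 54 mm behind the grasp point. The pads swing forward as they close: fully open they stand 13 mm farther back than shut.
Start: joints at [-0.119, 0.053, 1.613, -0, 1.476, -0.119], TCP at [0.625, 0, 0.25] pointing down, gripper open.
Joint ranges: [-3.01, 3.01], [-1.01, 2.22], [0.06, 2.58], [-1.02, 4.17], [0.09, 2.62], [-3.14, 3.14]. Speed limits (rad/s): [2.57, 2.57, 3.14, 3.14, 3.14, 3.14].

## Interface

Orientations are given as [roll, pitch, yaw] about the fixed x, y, z axes, in that order (R = Rz(yaw) Ry(pitch) Rx(roll)).
In Python, from rig import env gives the robot as it stands.
- The arm moves only by the tool send_rows, never from a script. Its argument "steps" is a list of rows, each an object with "translation": the shift along the tool's x, y, z in mm, a list of three; "delta_rot": the turn, a rotation vector about the tool's x, y, z in rad, a list of three. In form: [{"translation": [dx, dy, dz], "delta_rot": [ax, ay, az]}, ...]. A call has 1 to 20 rows; each row shifts and turns the commanded pose from where the row before left it, along the tool's axes as they then stand; what a row does not reach is not made up. A row lasts 1/12 s, in which the tool goes at most 41.7 mm and 7.16 degrees, less where a joint would pass 70% of its speed; a pose out of reach is approached as far as the arm can. A call with a gripper value outside its range is refused whole. "claw" is the opening, from 0 (shut) to 1 (fully open), set as the call begins (left out, the last holds). The fingers move at their own pace and stop on an object; "grip_force" is the grip in N (left out, the last holds). Time passes only in rows, so rows that do not move let the fingers close. It gives the time, the measured TCP pose, the force, the opening and the grip force at its end, in the units of the state.
- env.observe(): the state, without advancing time (a new reading comes with each control period).
- env.snapshot(name): name is "scene" or "side" or "wrist"; returns the picture (384x512x3 uint8, red, green, blue); there is no depth.
- env.get_calibration(name): a dict with "vfov" (degrees; the focal length in pixels is half the picture's height over the tangent of half this angle, whatever the lens; pixels are square), "cx", "cy" (the principal point, pixels), "distortion" ([k1, k2, p1, p2, k3] as OpenCV has them; the pictures are not rectified), "R" (3x3) and "t" (3): a world point X has camera coordinates R X + t. Camera axes: x right, y down, z forward; pixel columns grow to the right and rows downward; lengths in m; the calibration is good to about 2 mm. A picture is of the moment at which its call begins: read the wrist's pose just before it. get_calibration takes no time and is no camera call; for the wrist camera it gives the pose at the moment of the call.
- env.job_done(): hands the job in; it is judged then, once.
The state is a dict: "time": time; "qpos": joint angles; "joint_velocities": joint speeds; "tau": joint torques, N m; "tcp_pos": TCP position; "ee_rot": TCP orientation; "force": force on the tool from outside, world axes, zero at the start; "ft_torque": the same for the moment, N m; "gripper_width": opening from 0.0 (shut) to 1.0 (fully open); "finger_force": force on a finger pad.
Only numpy, scipy, OpenCV 4.12 (cv2) and the standard library are available. Lean on these libraries where they do the work, as an engineer would, in place of code of your own. Each camera call takes 0.05 s, during which the arm holds its last target. There are 200 camera calls.

## Task

Two grey hard cases stand on the console with their lids ajar and their front toggle latches open. Shut the larger one: swing its latch loop down and right in against the case so that it hooks over the keeper on the case's front, then press the latch's lever down flat onto the lid so that it pulls the lid tight and stays so. Do not touch the smaller case.

Things in the scene. Friction and masses are not known exactly. Their poses are not given: they have to be found in the camera images.
- case: Larger grey hard case, fixed: 130 mm deep (its x), 180 wide (y), body 58 high plus 20 lid. Origin: centre of underside, z up, +x out of the front, where the black latch is at y = 0. Lever pivot on the lid at x 53, z 82 mm (6 higher while ajar). The loop is pivoted on the lever's front arm, 24 mm from that; lever raised and lid ajar, loop pivot at about x 76, z 90.
- case_keeper (a point): Keeper of the larger case: a black ledge on its front, 24 mm wide, 20.5 mm proud, 4 mm thick, with a 4 mm thick lip hanging 5 mm down from its outer edge. Point: middle of its underside, at x 75, z 52.5 mm in the case's frame. The loop's 5 mm steel cross bar catches here, behind the lip; with the lever raised it passes under the lip with about 2 mm to spare.
- case_tab (a point): Middle of the outer edge of the thumb tab (32 mm wide, 3 thick) at the free end of the loop. The loop is a 44 mm wide plate with a window for the keeper; bar 48 mm from the loop pivot, tab standing 28 mm out from the plate. Press it from above and outside: down, then in until the bar meets the case (this point then near x 94, z 30 mm in the case's frame, 8 mm in front of the keeper).
- case_loop (a joint): Angle of the loop on the lever, rad: 0 when latched, grows as the loop swings outward and up. Its tilt from hanging is this value minus the lever's plus 0.2: 1.1 to 1.7 at the start, so it sticks out about level in front of the case. Stiff pivot (about 0.4 N at the bar): stays where it is left. The latch rises behind the tab, so keep a wide gripper's broad side along the case's front.
- case_pad (a point): Middle of the top of the larger case's lever, 54 mm back from its pivot: the place to press. The lever is a black plate 28 mm wide, 6 thick (top 6 mm above the pivot when flat), 64 long, standing up obliquely over the lid at the start. Pressed flat, this point is at x -1, z 88 mm in the case's frame.
- case_lever (a joint): Angle of the larger case's lever, rad, about the case's y axis: 0 flat on the lid (closed, end stop), 0.6 to 0.68 raised at the start. Stiff: stays where it is left; pressing it at its pad takes about 5 to 9 N.
- case_lid (a joint): Opening of the larger case's lid, rad: 0 shut tight; 0.048 (6 mm at the front) at the start, pushed up by a springy seal with about 5 N at the front edge; without the latch it springs up again. Hinge along y at the back, x -65, z 58 mm in the case's frame.
- small: The smaller grey hard case, of the same kind with the same latch, also open: 95 mm deep, 120 mm wide, 65 mm high with its lid. Not to be touched. Origin: centre of its underside, +x out of its front.

How it is judged:
On the way:
1. the loop is hooked over the keeper of the larger case, the lever still raised (x of case_tab in the frame of case below 0.104 m and z of case_tab in the frame of case below 0.045 m and value of joint case_lever above 0.45 rad), for 0.1 s.
At the end, for the whole second after the job is handed in: The larger case's lever lies flat (within 0.17 rad, 10 deg), and its lid is held tight by the latch (within 0.022 rad, about 3 mm at the front) (value of joint case_lever below 0.17 rad and value of joint case_lid below 0.022 rad); the robot touches nothing.
It fails at once if the smaller case is touched (contact force between the arm and small above 0.5 N).
It fails at once if the smaller case is touched (contact force between the fingers and small above 0.5 N).
It also fails if it takes over 43 s, if anything falls off the work surface, if the arm or the gripper's body presses on something with over 40 N, if the wrist force passes 120 N, or if a joint passes its speed limit or range.

## Working session

There is one attempt and no reset: what is moved stays moved. The work goes in short steps, Python scripts to look and compute and a tool call to move; the robot and the scene stay as the last step left them, time stands still between calls to the robot, and variables do not carry over. Pictures are saved under pics/ and viewed, at most 10 in all, crops included, and the job is handed in when it is done.

Besides the shell and the picture viewer there is one more tool, called after "Call:" as a command line: name --argument value ..., lists and objects as JSON in quotes. send_rows: Moves the arm, as the interface text tells. Its arguments: {"type":"object","properties":{"steps":{"type":"array"},"claw":{"type":"number"},"grip_force":{"type":"number"}},"required":["steps"]}

```bash
mkdir -p pics; ls
python3 - <<'E'
from rig import env
import cv2,numpy as np
print(env.observe())
for n in("scene","side"):
    c=env.get_calibration(n);print(n,c)
    cv2.imwrite(f"pics/{n}0.png",env.snapshot(n)[:,:,::-1])
E
```

```text
pics
{'time': 0.0, 'qpos': array([-1.18997747e-01,  5.34031702e-02,  1.61428168e+00,  3.11143298e-05,
        1.47594655e+00, -1.18973608e-01]), 'joint_velocities': array([-0.00046428, -0.00057981, -0.00097251,  0.0010002 ,  0.00098694,
        0.00085226]), 'tau': array([ 2.70554956e-04, -3.93670499e+01, -3.70175600e+01, -1.62778279e-04,
        6.93513779e-03, -6.06393527e-06]), 'tcp_pos': array([6.24436143e-01, 7.73664077e-05, 2.49041595e-01]), 'ee_rot': array([-3.13957200e+00, -2.72734359e-04,  1.57076893e+00]), 'force': array([ 0.42126837,  0.3721155 , -0.53529386]), 'ft_torque': array([-0.00327459,  0.01623554, -0.02548536]), 'finger_force': 0.0, 'gripper_width': 0.9991245307656794}
scene {'vfov': 49.10705091234646, 'cx': 257.2014320529637, 'cy': 194.44126160210828, 'distortion': array([-0.13919555,  0.        ,  0.        ,  0.        ,  0.        ]), 'R': array([[-0.47794865,  0.87838501, -0.00220557],
       [ 0.53229563,  0.28763459, -0.79619577],
       [-0.69873203, -0.38171472, -0.60503506]]), 't': array([ 0.25888414, -0.21538049,  1.22380664])}
side {'vfov': 47.68395984325827, 'cx': 254.55388137566172, 'cy': 190.92603190153048, 'distortion': array([-0.12943833,  0.        ,  0.        ,  0.        ,  0.        ]), 'R': array([[-0.99914081, -0.03904243, -0.01390418],
       [-0.01347742,  0.62333814, -0.78183625],
       [ 0.03919179, -0.78097711, -0.62332877]]), 't': array([0.54409733, 0.07408663, 0.69776683])}
```

View pics/scene0.png

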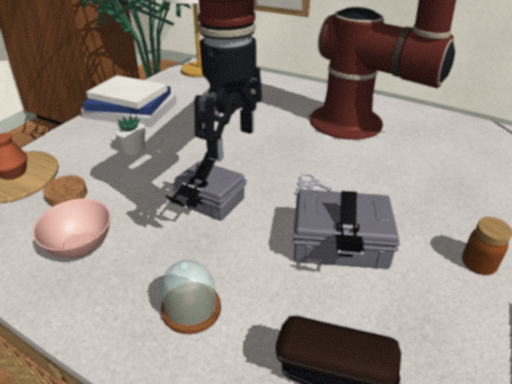

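View pics/side0.png

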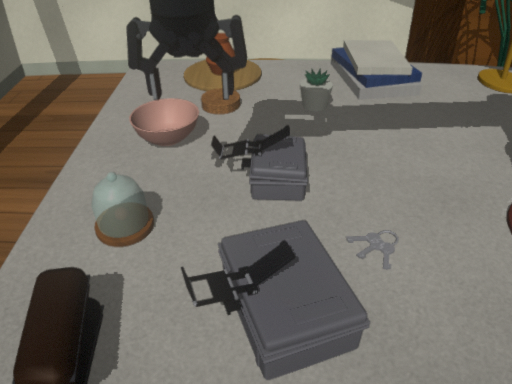

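The scene picture shows the larger case at about (345,225). The side picture shows it at (285,290), with the loop sticking out left to its tab at (187,285) and the lever end at (285,250). I'll enlarge both to pick points.

Run:
```python
import cv2,numpy as np
a=cv2.imread("pics/side0.png")[205:375,170:370]; b=cv2.imread("pics/scene0.png")[180:270,285:405]
cv2.imwrite("pics/z1.png",cv2.resize(a,None,fx=3.5,fy=3.5,interpolation=cv2.INTER_CUBIC))
cv2.imwrite("pics/z2.png",cv2.resize(b,None,fx=6,fy=6,interpolation=cv2.INTER_CUBIC))
```

```text
(no output)
```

View pics/z1.png

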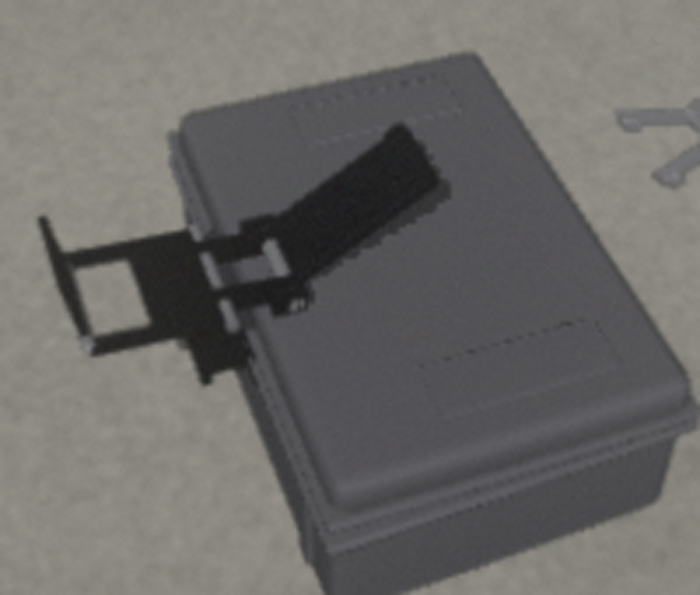

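View pics/z2.png

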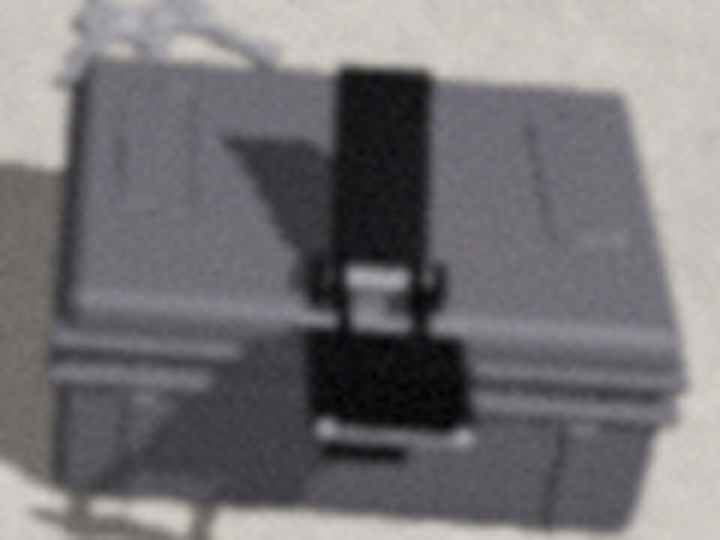

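```bash
cat > h.py <<'E'
import numpy as np, cv2
from scipy.optimize import least_squares
def K(c):
    f=192/np.tan(np.radians(c["vfov"])/2); return np.array([[f,0,c["cx"]],[0,f,c["cy"]],[0,0,1.]])
def proj(c,X):
    return cv2.projectPoints(np.atleast_2d(X).astype(float),cv2.Rodrigues(c["R"])[0],c["t"],K(c),c["distortion"])[0][:,0]
def w(p,X):  # case frame mm -> world m
    X=np.atleast_2d(X)/1000.; s,c=np.sin(p[2]),np.cos(p[2])
    return np.c_[p[0]+c*X[:,0]-s*X[:,1],p[1]+s*X[:,0]+c*X[:,1],X[:,2]]
def latch(lev,t,lid=0.048):
    r=lambda a,v:np.array([v[0]*np.cos(a)-v[1]*np.sin(a),v[0]*np.sin(a)+v[1]*np.cos(a)])
    piv=np.array([53,88.]); 
    P=piv+24*np.array([np.cos(lev-.75),-np.sin(lev-.75)])  # ~ (76,90) raised
    d=np.array([np.sin(t),-np.cos(t)]);n=np.array([np.cos(t),np.sin(t)])
    return dict(piv=piv,P=P,bar=P+48*d,tab=P+57*d+28*n,tabroot=P+57*d,end=piv+64*np.array([-np.cos(lev),np.sin(lev)])+6*np.array([np.sin(lev),np.cos(lev)]))
E
cat > fit.py <<'E'
from h import *
from rig import env
C={n:env.get_calibration(n) for n in("scene","side")}
S=lambda u,v:(285+u/6-.4,180+v/6-.4)
D=lambda u,v:(170+u/3.5-.4,205+v/3.5-.4)
def model(p):
    L=latch(p[3],p[4]); g=lambda k,y:(L[k][0],y,L[k][1])
    return [("scene",(65,-90,0),S(55,495)),("scene",(65,90,0),S(628,532)),
    ("scene",(-62,-87,78),S(92,62)),("scene",(-62,87,78),S(625,92)),
    ("scene",g("end",-14),S(338,70)),("scene",g("end",14),S(432,70)),
    ("side",(-62,-87,78),D(475,52)),("side",(62,-87,84),D(182,112)),("side",(62,87,84),D(340,505)),("side",(-62,87,78),D(690,390)),
    ("scene",g("piv",0),S(378,278)),("side",g("piv",0),D(277,260)),
    ("side",g("end",-14),D(400,124)),("side",g("end",14),D(445,185)),
    ("side",g("tab",-16),D(42,218))]
def res(p):
    return np.concatenate([proj(C[c],w(p,X))[0]-uv for c,X,uv in model(p)])
s=least_squares(res,[.65,.2,0,.64,1.4],loss="soft_l1")
p=s.x;print(p.round(4));print(res(p).reshape(-1,2).round(1).tolist())
np.save("p.npy",p)
for k,v in latch(p[3],p[4]).items():print(k,v.round(1),w(p,[v[0],0,v[1]]).round(4))
import cv2
im=cv2.imread("pics/side0.png");im=im[205:375,170:370];im=cv2.resize(im,None,fx=3.5,fy=3.5,interpolation=cv2.INTER_CUBIC)
L=latch(p[3],p[4])
for k,h in(("piv",14),("P",22),("bar",22),("tab",16),("tabroot",16),("end",14)):
  for y in(-h,h):
    q=(proj(C["side"],w(p,[L[k][0],y,L[k][1]]))[0]-[170-.4,205-.4])*3.5; print(k,y,q.round())
for k in("bar","tab","tabroot"):
  for y in (-16,16):print(k,y,((proj(C["scene"],w(p,[L[k][0],y,L[k][1]]))[0]-[285,180])*6).round())
E
python3 fit.py
```

```text
[0.4938 0.1599 0.3752 0.5446 1.6902]
[[-1.0, 0.3], [1.0, 1.8], [0.0, -1.7], [-0.2, -0.3], [0.2, -0.9], [0.3, 0.2], [0.1, 0.5], [0.6, 1.4], [0.3, -4.1], [0.2, -1.5], [-0.0, 0.4], [0.2, 2.5], [1.1, 0.9], [-2.6, -0.4], [-1.6, -0.6]]
piv [53. 88.] [[0.5432 0.1793 0.088 ]]
P [76.5 92.9] [[0.565  0.1879 0.0929]]
bar [124.2  98.6] [[0.6094 0.2054 0.0986]]
tab [129.8 127.5] [[0.6146 0.2074 0.1275]]
tabroot [133.1  99.7] [[0.6177 0.2086 0.0997]]
end [  1.4 126.3] [[0.4951 0.1604 0.1263]]
piv -14 [265. 240.]
piv 14 [291. 299.]
P -22 [194. 231.]
P 22 [231. 326.]
bar -22 [ 60. 256.]
bar 22 [ 89. 355.]
tab -16 [ 37. 216.]
tab 16 [ 58. 289.]
tabroot -16 [ 37. 273.]
tabroot 16 [ 58. 346.]
end -14 [404. 127.]
end 14 [436. 183.]
bar -16 [332. 421.]
bar 16 [453. 430.]
tab -16 [346. 356.]
tab 16 [472. 365.]
tabroot -16 [334. 442.]
tabroot 16 [456. 451.]
```

The fit puts the case at (0.494, 0.160) with yaw 0.375, and the residuals are about 1–2 px. Next I close the gripper, move over the tab and turn the tool to match the case.

Call:
send_rows --claw 0 --steps '[{"translation": [35, 0, 0], "delta_rot": [0, 0, 0]}, {"translation": [35, 0, 0], "delta_rot": [0, 0, 0]}, {"translation": [35, 0, 0], "delta_rot": [0, 0, 0]}, {"translation": [35, 0, 0], "delta_rot": [0, 0, 0]}, {"translation": [36, 0, 0], "delta_rot": [0, 0, 0]}, {"translation": [36, 0, 0], "delta_rot": [0, 0, 0]}, {"translation": [0, 0, 0], "delta_rot": [0, 0, 0.1195]}, {"translation": [0, 0, 0], "delta_rot": [0, 0, 0.1195]}, {"translation": [0, 0, 0], "delta_rot": [0, 0, 0.1195]}, {"translation": [0, 0, 0], "delta_rot": [0, 0, 0.1195]}, {"translation": [0, 0, 0], "delta_rot": [0, 0, 0.1195]}, {"translation": [0, 0, 0], "delta_rot": [0, 0, 0.1195]}, {"translation": [0, 0, 0], "delta_rot": [0, 0, 0.1195]}, {"translation": [0, 0, 0], "delta_rot": [0, 0, 0.1195]}, {"translation": [0, 0, 0], "delta_rot": [0, 0, 0.1195]}, {"translation": [0, 0, 0], "delta_rot": [0, 0, 0.1195]}, {"translation": [0, 0, 0], "delta_rot": [0, -0.1125, 0]}, {"translation": [0, 0, 0], "delta_rot": [0, -0.1125, 0]}, {"translation": [0, 0, 0], "delta_rot": [0, -0.1125, 0]}, {"translation": [0, 0, 0], "delta_rot": [0, -0.1125, 0]}]'

```text
time: 1.77
tcp_pos: [0.625, 0.212, 0.2508]
ee_rot: [3.141, 0.455, 0.376]
force: [-0.2, 0.2, -0.6]
gripper_width: -0.004
finger_force: 0.0
```

```bash
cat > st.py <<'E'
from h import *
from rig import env
from scipy.spatial.transform import Rotation as Ro
import sys
p=np.load("p.npy"); o=env.observe()
R=Ro.from_euler("xyz",o["ee_rot"]).as_matrix(); tip=o["tcp_pos"]+.019*R[:,2]
Rc=Ro.from_euler("z",p[2]).as_matrix(); tc=Rc.T@(tip-[p[0],p[1],0])*1000
A=Rc.T@R
print("t",round(o["time"],2),"tip case",tc.round(1),"toolz",A[:,2].round(3),"toolx",A[:,0].round(3),"F case",(Rc.T@o["force"]).round(1),"grip",round(o["gripper_width"],2))
path=eval(sys.argv[1]) if len(sys.argv)>1 else []
for q in path:
    q=np.array(q,float); print(q,(A.T@(q-tc)).round(1)); tc=q
if len(sys.argv)>2:
    n,nm,x0,y0,x1,y1,f=sys.argv[2].split(","); x0,y0,x1,y1=map(int,(x0,y0,x1,y1))
    im=env.snapshot(n)[y0:y1,x0:x1,::-1]; cv2.imwrite(f"pics/{nm}.png",cv2.resize(im,None,fx=float(f),fy=float(f),interpolation=cv2.INTER_CUBIC))
E
python3 st.py "[(132,0,135),(131.5,0,123),(138,0,107),(140,0,91),(138,0,75),(131.5,0,59),(121,0,46),(108,0,36),(96,0,30)]" side,a1,120,120,400,340,2.8
```

```text
t 1.77 tip case [132.8   0.4 233.7] toolz [-0.439 -0.    -0.898] toolx [ 0.898  0.    -0.439] F case [-0.1  0.3 -0.6] grip -0.0
[132.   0. 135.] [42.6  0.4 89.1]
[131.5   0.  123. ] [ 4.8 -0.  11. ]
[138.   0. 107.] [12.9 -0.  11.5]
[140.   0.  91.] [ 8.8 -0.  13.5]
[138.   0.  75.] [ 5.2 -0.  15.3]
[131.5   0.   59. ] [ 1.2 -0.  17.2]
[121.   0.  46.] [-3.7 -0.  16.3]
[108.   0.  36.] [-7.3 -0.  14.7]
[96.  0. 30.] [-8.1 -0.  10.7]
```

View pics/a1.png

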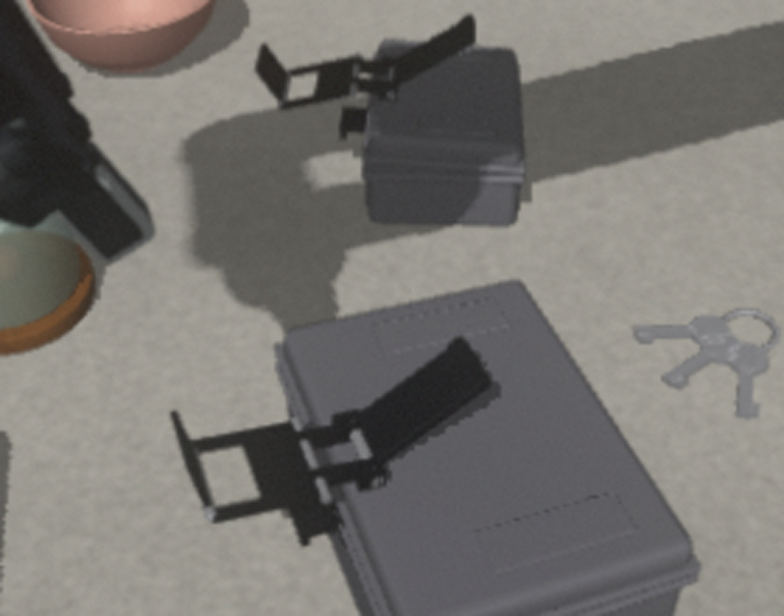

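The side view shows the closed fingertips at crop (125,250), up and out from the tab at (190,465), with nothing in between. I go down to the tab now.

Call:
send_rows --steps '[{"translation": [10.6, 0.4, 22.3], "delta_rot": [0, 0, 0]}, {"translation": [10.6, 0, 22.3], "delta_rot": [0, 0, 0]}, {"translation": [10.7, 0, 22.3], "delta_rot": [0, 0, 0]}, {"translation": [10.7, 0, 22.2], "delta_rot": [0, 0, 0]}, {"translation": [2.4, 0, 5.5], "delta_rot": [0, 0, 0]}, {"translation": [2.4, 0, 5.5], "delta_rot": [0, 0, 0]}, {"translation": [6.5, 0, 5.8], "delta_rot": [0, 0, 0]}, {"translation": [6.5, 0, 5.8], "delta_rot": [0, 0, 0]}, {"translation": [0, 0, 0], "delta_rot": [0, 0, 0]}]'

```text
time: 2.57
tcp_pos: [0.6309, 0.2139, 0.1229]
ee_rot: [-3.142, 0.45, 0.376]
force: [-0.8, -0.0, -0.3]
gripper_width: -0.003
finger_force: 0.0
```

```bash
python3 st.py "[(140,0,91),(138,0,75),(131.5,0,59),(121,0,46),(108,0,36),(96,0,30)]" side,a2,120,160,400,370,2.8
```

```text
t 2.57 tip case [139.1   0.  105.8] toolz [-0.435 -0.    -0.901] toolx [ 0.901  0.    -0.435] F case [-0.8  0.3 -0.3] grip -0.0
[140.   0.  91.] [ 7.2  0.  12.9]
[138.   0.  75.] [ 5.2 -0.  15.3]
[131.5   0.   59. ] [ 1.1 -0.  17.2]
[121.   0.  46.] [-3.8 -0.  16.3]
[108.   0.  36.] [-7.4 -0.  14.7]
[96.  0. 30.] [-8.2 -0.  10.6]
```

View pics/a2.png

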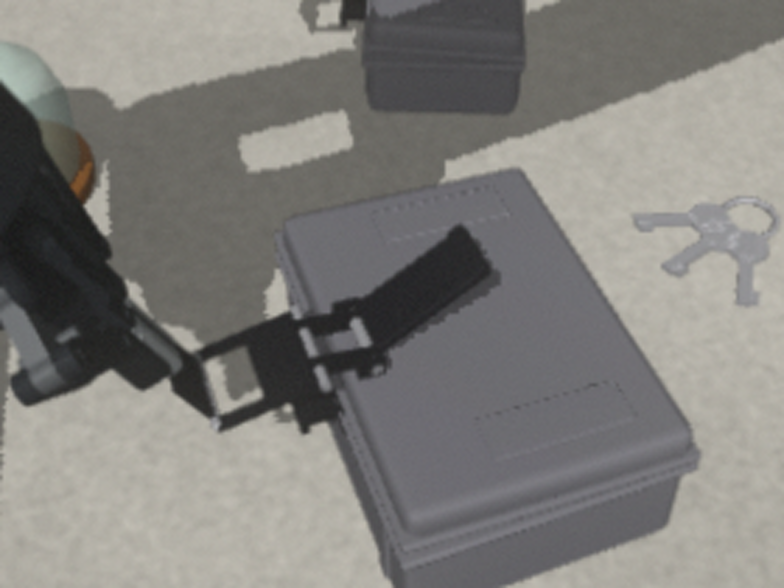

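The fingertips, at crop (165,370), are on the tab's top edge and the loop has begun to turn. I carry on along the arc.

Call:
send_rows --steps '[{"translation": [3.6, 0, 6.5], "delta_rot": [0, 0, 0]}, {"translation": [3.6, 0, 6.4], "delta_rot": [0, 0, 0]}, {"translation": [2.6, 0, 7.6], "delta_rot": [0, 0, 0]}, {"translation": [2.6, 0, 7.7], "delta_rot": [0, 0, 0]}, {"translation": [0.6, 0, 8.6], "delta_rot": [0, 0, 0]}, {"translation": [0.5, 0, 8.6], "delta_rot": [0, 0, 0]}, {"translation": [-1.9, 0, 8.2], "delta_rot": [0, 0, 0]}, {"translation": [-1.9, 0, 8.1], "delta_rot": [0, 0, 0]}, {"translation": [0, 0, 0], "delta_rot": [0, 0, 0]}]'

```text
time: 3.37
tcp_pos: [0.6116, 0.2065, 0.0616]
ee_rot: [-3.141, 0.454, 0.376]
force: [0.1, 0.2, -0.2]
gripper_width: -0.003
finger_force: 0.0
```

```bash
python3 st.py "[(108,0,36),(96,0,30)]" side,a3,120,160,400,370,2.8
```

```text
t 3.37 tip case [118.3   0.3  44.5] toolz [-0.439  0.    -0.899] toolx [ 0.899  0.001 -0.439] F case [ 0.2  0.2 -0.2] grip -0.0
[108.   0.  36.] [-5.5  0.3 12.2]
[96.  0. 30.] [-8.2 -0.  10.7]
```

View pics/a3.png

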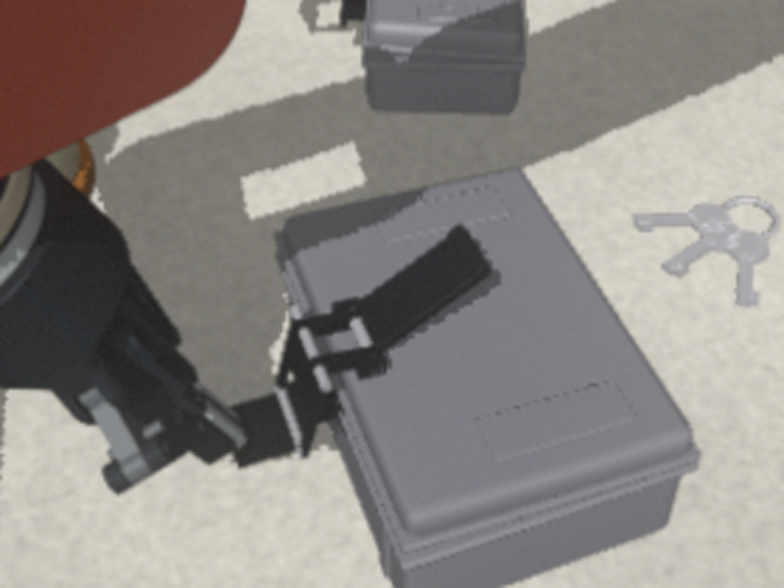

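The loop has swung most of the way down, with the tab at crop (265,430) still under the fingertips. I push down and in.

Call:
send_rows --steps '[{"translation": [-2.8, 0, 6.1], "delta_rot": [0, 0, 0]}, {"translation": [-2.8, 0, 6.1], "delta_rot": [0, 0, 0]}, {"translation": [-4.1, 0, 5.3], "delta_rot": [0, 0, 0]}, {"translation": [-4.1, 0, 5.3], "delta_rot": [0, 0, 0]}, {"translation": [0, 0, 0], "delta_rot": [0, 0, 0]}, {"translation": [0, 0, 0], "delta_rot": [0, 0, 0]}]'

```text
time: 3.92
tcp_pos: [0.5925, 0.1988, 0.0491]
ee_rot: [-3.142, 0.45, 0.376]
force: [-0.5, -0.5, -0.5]
gripper_width: -0.002
finger_force: 0.0
```

```bash
python3 st.py "[(94,0,29)]"
```

```text
t 3.92 tip case [97.8  0.1 32. ] toolz [-0.435 -0.    -0.9  ] toolx [ 0.9    0.    -0.435] F case [-0.6 -0.2 -0.5] grip -0.0
[94.  0. 29.] [-2.1  0.1  4.3]
```

Call:
send_rows --steps '[{"translation": [-1, 0, 2], "delta_rot": [0, 0, 0]}, {"translation": [-1, 0, 2], "delta_rot": [0, 0, 0]}, {"translation": [0, 0, 0], "delta_rot": [0, 0, 0]}, {"translation": [0, 0, 0], "delta_rot": [0, 0, 0]}]'

```text
time: 4.25
tcp_pos: [0.5916, 0.1983, 0.048]
ee_rot: [3.141, 0.445, 0.376]
force: [4.9, 3.2, 5.3]
gripper_width: 0.003
finger_force: 3.4
```

```bash
python3 st.py "[(92,0,28)]"
```

```text
t 4.25 tip case [96.8 -0.1 30.9] toolz [-0.43  -0.001 -0.903] toolx [ 0.903  0.    -0.43 ] F case [5.8 1.2 5.3] grip 0.0
[92.  0. 28.] [-3.1 -0.1  4.7]
```

```bash
python3 st.py "[]" side,a4,170,210,320,330,5
```

```text
t 4.25 tip case [96.8 -0.1 30.9] toolz [-0.43  -0.001 -0.903] toolx [ 0.903  0.    -0.43 ] F case [5.8 1.2 5.3] grip 0.0
```

View pics/a4.png

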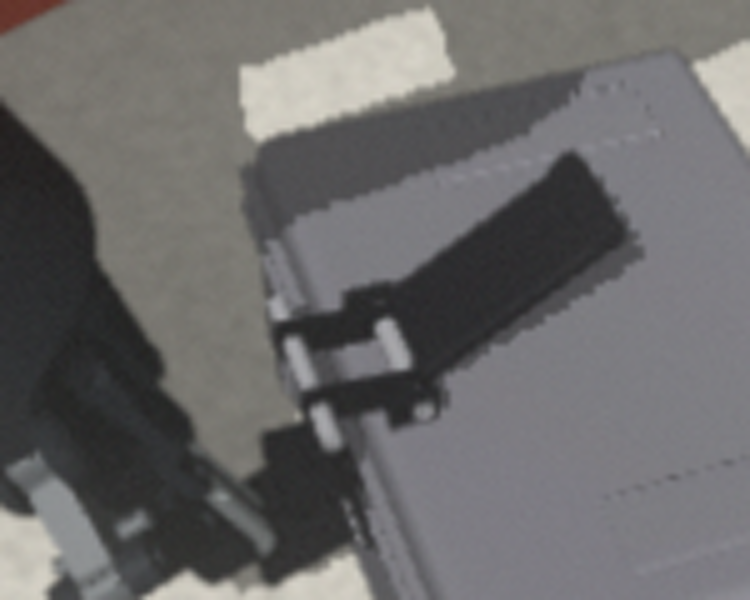

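The loop now hangs near vertical. The tip at case (97,31) meets about 8 N, which fits the bar lying against the case. I back off along the tool axis and check.

Call:
send_rows --steps '[{"translation": [0, 0, -10], "delta_rot": [0, 0, 0]}, {"translation": [0, 0, -20], "delta_rot": [0, 0, 0]}, {"translation": [0, 0, -28], "delta_rot": [0, 0, 0]}, {"translation": [0, 0, -28], "delta_rot": [0, 0, 0]}, {"translation": [0, 0, -28], "delta_rot": [0, 0, 0]}, {"translation": [0, 0, -28], "delta_rot": [0, 0, 0]}, {"translation": [0, 0, -28], "delta_rot": [0, 0, 0]}, {"translation": [0, 0, 0], "delta_rot": [0, 0.1125, 0]}, {"translation": [0, 0, 0], "delta_rot": [0, 0.1125, 0]}, {"translation": [0, 0, 0], "delta_rot": [0, 0.1125, 0]}, {"translation": [0, 0, 0], "delta_rot": [0, 0.1125, 0]}, {"translation": [0, 0, 0], "delta_rot": [0, 0, 0]}]'

```text
time: 5.3
tcp_pos: [0.6546, 0.2238, 0.198]
ee_rot: [-3.141, 0.003, 0.376]
force: [-0.7, -0.5, -1.0]
gripper_width: -0.002
finger_force: 0.0
```

```bash
python3 st.py "[(12,0,150),(8,0,120),(2,0,95),(-1,0,87)]"
python3 - <<'E'
from rig import env
import cv2,numpy as np
a=env.snapshot("side")[210:330,170:300,::-1];b=env.snapshot("scene")[180:280,285:415,::-1]
z=lambda i:cv2.resize(i,(390,380),interpolation=cv2.INTER_CUBIC)
cv2.imwrite("pics/a5.png",np.hstack([z(a),z(b)]))
E
```

```text
t 5.3 tip case [172.9   0.5 179. ] toolz [-0.003  0.001 -1.   ] toolx [ 1.     0.001 -0.003] F case [-0.8 -0.2 -1. ] grip -0.0
[ 12.   0. 150.] [-160.8    0.5   29.6]
[  8.   0. 120.] [-3.9  0.  30. ]
[ 2.  0. 95.] [-5.9  0.  25. ]
[-1.  0. 87.] [-3.  0.  8.]
```

View pics/a5.png

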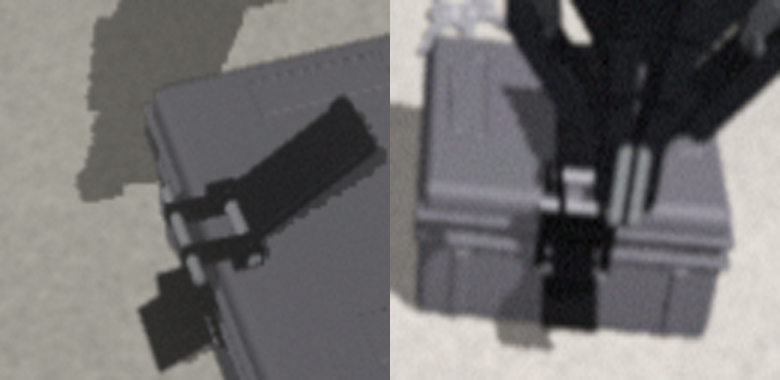

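The side half shows the loop hanging at the front, with the tab's outer edge from about (140,312) to (160,370). The scene half shows the keeper through the window at (570,265). I compute the loop tilt from that tab edge.

Run:
```python
from h import *
from rig import env
p=np.load("p.npy");C=env.get_calibration("side")
print("meas",[(140/3+170,312/3.167+210),(160/3+170,370/3.167+210)])
for t in(-.2,-.1,0,.1,.2,.3,.4):
    L=latch(.62,t);x,z=L["tab"];print(t,L["P"].round(),L["tab"].round(),L["bar"].round(),proj(C,w(p,[[x,-16,z],[x,16,z]])).round(1).tolist())
```

```text
meas [(216.66666666666666, 308.5159456899274), (223.33333333333334, 326.82980738869594)]
-0.2 [77. 91.] [93. 30.] [67. 44.] [[217.1, 309.0], [224.0, 328.7]]
-0.1 [77. 91.] [99. 32.] [72. 43.] [[212.6, 309.4], [219.3, 329.2]]
0 [77. 91.] [105.  34.] [77. 43.] [[208.1, 309.5], [214.6, 329.4]]
0.1 [77. 91.] [110.  37.] [82. 43.] [[203.7, 309.2], [210.1, 329.2]]
0.2 [77. 91.] [116.  41.] [86. 44.] [[199.5, 308.6], [205.8, 328.8]]
0.3 [77. 91.] [120.  45.] [91. 45.] [[195.5, 307.7], [201.7, 328.0]]
0.4 [77. 91.] [125.  50.] [95. 47.] [[191.8, 306.5], [197.8, 326.8]]
```

The tab is at case (93,30), against the stated (94,30), so the loop is hooked. Next, over the lever pad.

Call:
send_rows --steps '[{"translation": [-27, 0, 0], "delta_rot": [0, 0, 0]}, {"translation": [-27, 0, 0], "delta_rot": [0, 0, 0]}, {"translation": [-27, 0, 0], "delta_rot": [0, 0, 0]}, {"translation": [-27, 0.5, 0], "delta_rot": [0, 0, 0]}, {"translation": [-27, 0, 0], "delta_rot": [0, 0, 0]}, {"translation": [-27, 0, 10], "delta_rot": [0, 0, 0]}, {"translation": [0, 0, 15], "delta_rot": [0, 0, 0]}, {"translation": [-1, 0, 10], "delta_rot": [0, 0, 0]}, {"translation": [-1, 0, 8], "delta_rot": [0, 0, 0]}, {"translation": [-1, 0, 8], "delta_rot": [0, 0, 0]}, {"translation": [-1, 0, 6], "delta_rot": [0, 0, 0]}, {"translation": [0, 0, 0], "delta_rot": [0, 0, 0]}]'

```text
time: 6.4
tcp_pos: [0.5044, 0.1634, 0.1416]
ee_rot: [-3.141, 0.002, 0.376]
force: [-0.0, -0.2, -0.2]
gripper_width: 0.002
finger_force: 0.0
```

```bash
python3 st.py "[(2,0,105),(0,0,95),(-1,0,87)]"
```

```text
t 6.4 tip case [ 11.1  -0.6 122.6] toolz [-0.002  0.    -1.   ] toolx [ 1.     0.001 -0.002] F case [-0.1 -0.2 -0.2] grip 0.0
[  2.   0. 105.] [-9.  -0.6 17.6]
[ 0.  0. 95.] [-2.  0. 10.]
[-1.  0. 87.] [-1.  0.  8.]
```

Call:
send_rows --steps '[{"translation": [-1, 0, 4], "delta_rot": [0, 0, 0]}, {"translation": [-1, 0, 4], "delta_rot": [0, 0, 0]}, {"translation": [-1, 0, 4], "delta_rot": [0, 0, 0]}, {"translation": [-1, 0, 4], "delta_rot": [0, 0, 0]}, {"translation": [-1, 0, 4], "delta_rot": [0, 0, 0]}, {"translation": [-1, 0, 4], "delta_rot": [0, 0, 0]}, {"translation": [-1, 0, 4], "delta_rot": [0, 0, 0]}, {"translation": [0, 0, 0], "delta_rot": [0, 0, 0]}]'

```text
time: 7.07
tcp_pos: [0.4989, 0.1611, 0.1154]
ee_rot: [3.141, -0.003, 0.376]
force: [1.1, 0.4, 1.7]
gripper_width: -0.002
finger_force: 0.7
```

```bash
python3 st.py "[(-1,0,86)]"
```

```text
t 7.07 tip case [ 5.2 -0.7 96.4] toolz [ 0.003 -0.001 -1.   ] toolx [1.    0.001 0.003] F case [ 1.2 -0.1  1.7] grip -0.0
[-1.  0. 86.] [-6.2 -0.7 10.4]
```

Call:
send_rows --steps '[{"translation": [-1, 0, 2.5], "delta_rot": [0, 0, 0]}, {"translation": [-1, 0, 2.5], "delta_rot": [0, 0, 0]}, {"translation": [-1, 0, 2.5], "delta_rot": [0, 0, 0]}, {"translation": [0, 0, 2.5], "delta_rot": [0, 0, 0]}, {"translation": [0, 0, 2], "delta_rot": [0, 0, 0]}, {"translation": [0, 0, 2], "delta_rot": [0, 0, 0]}, {"translation": [0, 0, 0], "delta_rot": [0, 0, 0]}, {"translation": [0, 0, 0], "delta_rot": [0, 0, 0]}]'

```text
time: 7.73
tcp_pos: [0.4963, 0.1599, 0.1056]
ee_rot: [3.141, -0.001, 0.376]
force: [-8.7, -1.2, 29.5]
gripper_width: -0.002
finger_force: 14.4
```

```bash
python3 st.py "[(-1,0,86)]"
```

```text
t 7.73 tip case [ 2.3 -0.8 86.6] toolz [ 0.001 -0.001 -1.   ] toolx [1.    0.001 0.001] F case [-8.5  2.  29.5] grip -0.0
[-1.  0. 86.] [-3.3 -0.8  0.6]
```

It bottomed at z 86.6 with 30 N, so the lever is flat. I lift off and look.

Call:
send_rows --steps '[{"translation": [0, 0, -5], "delta_rot": [0, 0, 0]}, {"translation": [0, 0, -15], "delta_rot": [0, 0, 0]}, {"translation": [0, 0, -25], "delta_rot": [0, 0, 0]}, {"translation": [0, 0, -30], "delta_rot": [0, 0, 0]}, {"translation": [0, 0, -30], "delta_rot": [0, 0, 0]}, {"translation": [0, 0, -30], "delta_rot": [0, 0, 0]}, {"translation": [0, 0, 0], "delta_rot": [0, 0, 0]}, {"translation": [0, 0, 0], "delta_rot": [0, 0, 0]}]'

```text
time: 8.4
tcp_pos: [0.4946, 0.1596, 0.2361]
ee_rot: [3.141, 0.0, 0.376]
force: [0.0, 0.2, -0.7]
gripper_width: -0.002
finger_force: 0.0
```

```bash
python3 st.py "[]" side,a6,170,205,370,375,3.5
```

```text
t 8.4 tip case [  0.6  -0.6 217.1] toolz [-0. -0. -1.] toolx [ 1.     0.001 -0.   ] F case [ 0.1  0.2 -0.7] grip -0.0
```

View pics/a6.png

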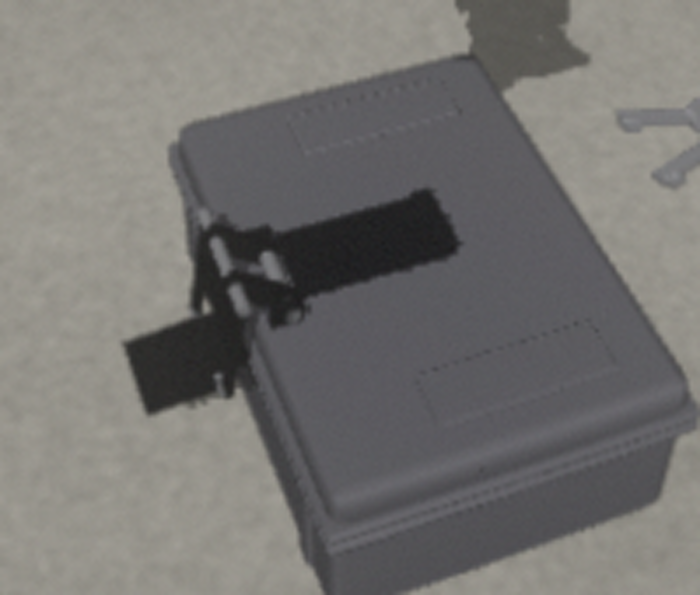

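The lever lies flat at crop (365,245). The lid's front corner has dropped from (340,505) to (340,518), which matches the full 6 mm. I hand it in.

```bash
python3 -c "
from rig import env
print(env.job_done())"
```

```text
the job is handed in; nothing more can be done
None
```

I hooked the larger case's loop over its keeper and pressed its lever flat. In the last picture the lid looks shut tight and the arm is clear. I never moved near the smaller case, and I handed the job in at about 8.5 s; no verdict came back.

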